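# Present a coded spindle to the fixed code reader

### The arm

A 6-joint arm with a two-finger parallel gripper is mounted at the origin on the work surface. World frame = base frame: x ahead of the robot, y to its left, z up, the work surface at z = 0. Lengths are in mm, angles in degrees, forces in N, time in s.
With the tool pointing down it reaches from about 300 to 850 mm from the base axis. Payload 4.2 kg.
Tool frame: the origin (TCP) lies between the finger pads; the fingertips stand 22 mm ahead of it and the grasp point (between the pads) lies 3 mm ahead of it; z points along the fingers, y is the direction in which the jaws open and shut (so a half turn about z gives the same grasp; the last joint's range is limited). The gripper opens to 91 mm and grips with 3 to 60 N. Pads are 32 mm wide; open, the fingers measure 118 mm over their backs; the gripper's body (76 mm by 178 mm) begins 60 mm behind the grasp point.
Start: joints at [71.906, 18.312, 89.639, -0, 72.044, -1.146], TCP at [167.618, 550.044, 204.676] pointing down, gripper open.
Joint ranges: [-177.97, 177.97], [-48.28, 115.42], [12.27, 149.76], [-77.06, 257.06], [2.81, 150.46], [-146.56, 146.56]. Speed limits (degrees/s): [147.25, 147.25, 180, 180, 180, 180].

### API

Orientations are given as [roll, pitch, yaw] about the fixed x, y, z axes, in that order (R = Rz(yaw) Ry(pitch) Rx(roll)).
In Python, from workcell import * gives the robot as it stands.
- The arm moves only by the shell command python3 -m jog 'ROWS' [OPENING] [FORCE]. ROWS is text: rows parted by semicolons, each of 6 numbers parted by spaces: the shift along the tool's x, y, z in units of 0.5 m (1.0 is 0.5 m), then the turn, a rotation vector about the tool's x, y, z in units of pi/2 rad (1.0 is pi/2 rad). A call has 1 to 20 rows; each row is the pose to reach, as a shift and turn from the pose measured when the call began, along the tool's axes at that moment; what a row does not reach only later rows make up. A row lasts 1/12 s, in which the tool goes at most 41.7 mm and 7.16 degrees, less where a joint would pass 70% of its speed; a pose out of reach is approached as far as the arm can. A call with a number of a shift or a turn outside -1 to 1 is refused whole. A call with a gripper value outside its range is refused whole. OPENING is the opening, from -1 (shut) to 1 (fully open), set as the call begins (- or left out, the last holds). The fingers move at their own pace and stop on an object; FORCE is the grip in N (left out, the last holds). Time passes only in rows, so rows that repeat a pose let the fingers close. It gives the time, the measured TCP pose, the force and the opening at its end, in the units of the state.
- state(): the state, without advancing time (a new reading comes with each control period).
- grab_frame(name): name is "scene" or "top" or "wrist"; returns the picture (480x640x3 uint8, red, green, blue); there is no depth.
- calibration(name): a dict with "mtx" (3x3 intrinsics, pixels), "rvec" (rotation vector, rad) and "tvec" (3), from world to camera coordinates, as OpenCV has them. Camera axes: x right, y down, z forward; pixel columns grow to the right and rows downward; lengths in mm; the calibration is good to about 2 mm. A picture is of the moment at which its call begins: read the wrist's pose just before it. calibration takes no time and is no camera call; for the wrist camera it gives the pose at the moment of the call.
- job_done(): hands the job in, once; it reports no verdict.
Trained networks look in the newest picture that a camera, given by its name, has taken for a name from the list of things; names that differ only in an ending like _2 or _b are one class to them, and where a whole thing is asked for, a point or a joint stands for the part that bears it (a point fixed in the world has none). Each returns a list of dicts, best first, with "confidence" (0 to 1); they miss things now and then, are a little off and sometimes report something else, mostly with a low value. They report only what shows in the picture. A call takes as long as a camera call.
- spot_in(query, camera): "rect" ([left, top, right, bottom] in pixels, round what is visible of it).
- tip_of(query, camera): "location" ([column, row] in pixels: a listed point, or the origin of a listed thing).
The state is a dict: "time_s": time; "qpos": joint angles; "qvel": joint speeds; "effort": joint torques, N m; "ee_pos": TCP position; "ee_rot": TCP orientation; "force": force on the tool from outside, world axes, zero at the start; "torque": the same for the moment, N m; "gripper_width": finger opening in mm.
Only numpy, scipy, OpenCV 4.12 (cv2) and the standard library are available. Lean on these libraries where they do the work, as an engineer would, in place of code of your own. Each camera call takes 0.05 s, during which the arm holds its last target. There are 200 camera calls.

### The job

Take the spindle with the milled flat out of the sloping V-rack and, without dropping it, stand it upright in the middle of the scribed circle on the reading station's disc, turned so that its coded flat squarely faces the reader's window. When it stands there on its own, press the reader's trigger fully down and let it come up again. Leave the other parts, the file and the wire brush where they are.

Things in the scene. Friction and masses are not known exactly. Their poses are not given: they have to be found in the camera images.
- spindle: Turned aluminium part, 0.4-0.7 kg, 134 mm long. Origin: centre of its foot face; z up its axis; x out of its milled flat. Round 50 mm diameter, 0-84 mm up, with one flat (20 mm from the axis, 30 mm wide, 20-84 mm up) bearing a dark 18 mm dot code; above it a round 30 mm journal, 84-134 mm. Starts in one of the rack's grooves, flat within 90 degrees of straight out of the groove.
- code (a point): Centre of the dot code on the spindle's flat (20 mm from the axis, 52 mm above the foot face).
- journal (a point): Point on the spindle's axis, 110 mm above the foot face, mid-journal: grip here, with the fingers along the axis. In the rack the journal is free all round and the axis leans 35 degrees from vertical, upper end towards the robot's side.
- rack: Fixed grey rack with three black V-grooves in a row, 100 mm apart, leaning 35 degrees. z runs up along the grooves and parts, x out of the grooves (away from the robot and up), y level along the row. Origin: on the axis of a part in the middle groove, 110 mm above the foot ledge along it. Groove walls reach 70 mm up from the ledge. 170 x 325 mm on the bench, 110 mm high.
- plain_part: Bystander in the rack: plain round aluminium part without a flat, 50 mm in diameter, 112 mm long, upper end 22 mm in diameter. Origin: centre of its foot face; z along its axis.
- grooved_part: Bystander in the rack: round aluminium part with two turned grooves and no flat, 50 mm in diameter, 122 mm long, upper end 36 mm in diameter. Origin: centre of its foot face; z along its axis.
- station: Fixed reading station: steel plate 265 x 130 x 8 mm with an aluminium disc 84 mm in diameter (top 16 mm above the bench, a scribed circle 56 mm across for the 50 mm foot) and a grey code reader 60 mm wide with a black front, 100 mm high. Origin: on the bench under the disc's middle; z up; x from the disc to the reader, whose front is 102 mm away.
- stand (a point): Middle of the scribed circle, on the top face of the disc, 16 mm above the bench.
- window (a point): Centre of the reader's window, in its front face, 68 mm above the bench (level with the code of a spindle standing on the disc).
- trigger (a joint): Travel of the reader's round black trigger button, 0 m up, 0.006 m fully down; a spring of about 5 N at full travel brings it back.
- trigger_top (a point): Centre of the top face of the trigger button (28 mm in diameter, pressed straight down), on top of the reader, 150 mm from the disc's middle and 122 mm above the bench.
- file: Bystander: flat file with a wooden handle, 340 mm long, lying on the bench beyond the work. Origin under it at the bench, x along it to the tip.
- wire_brush: Bystander: wooden wire brush 220 x 30 x 32 mm lying on the bench to the left. Origin under its middle, x along it to the bristles.

How it is judged (in metres and radians):
On the way, in this order (a step that is already met when the one before it is completed fails the run):
1. the spindle stands released and upright in the scribed circle, its coded flat facing the reader's window (horizontal distance between spindle and stand below 0.01 m and z of spindle in the frame of stand between -0.004 and 0.004 m and angle between spindle's own z axis and vertical below 0.06 rad and angle between the x axis of spindle and the x axis of station, either way round below 0.2 rad and x of code in the frame of station above 0.005 m and contact force between the fingers and spindle below 0.1 N and linear speed of spindle below 0.02 m/s), for 0.2 s.
2. the trigger is pressed down while the spindle stands so (value of joint trigger above 0.0045 m and horizontal distance between spindle and stand below 0.01 m and z of spindle in the frame of stand between -0.004 and 0.004 m and angle between spindle's own z axis and vertical below 0.06 rad and angle between the x axis of spindle and the x axis of station, either way round below 0.2 rad and x of code in the frame of station above 0.005 m), for 0.04 s.
At the end, for the whole second after the job is handed in: The spindle stands at rest on the disc, released, upright within 3.4 degrees, its axis within 10 mm of the middle of the scribed circle, its coded flat facing the reader within 11 degrees; the trigger has been pressed (over 4.5 mm) after the spindle stood so, and is up again (all of step 1 and value of joint trigger below 0.0015 m); the robot touches nothing.
It fails at once if the spindle is dropped (falls free by more than about 5 mm) (contact force between spindle and anything else below 0.02 N and linear speed of spindle above 0.3 m/s).
It fails at once if the spindle is toppled (angle between spindle's own z axis and vertical above 1.1 rad).
It fails at once if another part in the rack is shifted by more than 15 mm (distance of any of plain_part, grooved_part from where it was at the start of the episode above 0.015 m).
It fails at once if the file or the wire brush is shifted by more than 20 mm (distance of any of file, wire_brush from where it was at the start of the episode above 0.02 m).
It also fails if it takes over 51 s, if anything falls off the work surface, if the arm or the gripper's body presses on something with over 40 N, if the wrist force passes 120 N, or if a joint passes its speed limit or range.

## Working session

There is one attempt and no reset: what is moved stays moved. The work goes in short steps, Python scripts to look and compute and a shell command to move; the robot and the scene stay as the last step left them, time stands still between calls to the robot, and variables do not carry over. Pictures are saved under pics/ and viewed, about 8 in all and at most 12, crops included, and the job is handed in when it is done.

```bash
mkdir -p pics; ls
python3 - <<'E'
from workcell import *
import cv2
print(state())
for c in ["scene","top"]:
    im=grab_frame(c); cv2.imwrite(f"pics/{c}0.png",im[:,:,::-1])
    cal=calibration(c); print(c,cal)
    for q in ["spindle","code","journal","rack","plain_part","grooved_part","station","stand","window","trigger_top","file","wire_brush"]:
        t=tip_of(q,c)[:2]; 
        print(q,[(x['location'],round(x['confidence'],2)) for x in t])
print(state()['time_s'])
E
```

```text
pics
{'time_s': 0.0, 'qpos': array([ 7.19071336e+01,  1.83504735e+01,  8.97079834e+01,  3.46171675e-04,
        7.20427199e+01, -1.14451690e+00]), 'qvel': array([-0.02051549, -0.03870769,  0.04356339, -0.0417933 , -0.02091801,
       -0.06159057]), 'effort': array([-2.55232160e-03, -4.12466097e+01, -2.31967467e+01,  7.25103356e-02,
        4.58805438e-02, -1.43132402e-04]), 'ee_pos': array([167.43692016, 549.5264607 , 203.82130931]), 'ee_rot': array([-1.79898850e+02, -2.34998306e-03,  1.63051541e+02]), 'force': array([ 0.49694368, -0.15952696,  0.05313422]), 'torque': array([ 0.02488523, -0.01123399,  0.0153778 ]), 'gripper_width': 91.26358552836896}
scene {'mtx': array([[563.12622883,   0.        , 317.44258607],
       [  0.        , 563.12622883, 232.07105797],
       [  0.        ,   0.        ,   1.        ]]), 'rvec': array([ 1.86040451,  1.86601292, -0.62835987]), 'tvec': array([-114.70412006, -425.99317166, 1902.59620603])}
spindle [([392.2, 225.5], 0.92)]
code [([388.2, 210.3], 0.86)]
journal [([393.8, 186.5], 0.66)]
rack [([355.0, 189.7], 0.97)]
plain_part [([321.0, 233.8],
[... 326 characters left out ...]
82],
       [  0.        , 492.13278324, 236.99767744],
       [  0.        ,   0.        ,   1.        ]]), 'rvec': array([ 2.1546638 , -2.10206998,  0.17626859]), 'tvec': array([ 108.03721318,  591.4872696 , 1322.22369477])}
spindle [([248.1, 249.9], 0.67)]
code [([251.7, 254.4], 0.87)]
journal [([237.1, 267.6], 0.71)]
rack [([275.4, 266.9], 0.82)]
plain_part [([320.2, 246.9], 0.7)]
grooved_part [([280.5, 249.2], 0.83)]
station [([437.0, 264.9], 0.82), ([239.3, 268.1], 0.37)]
stand [([441.9, 263.3], 0.95), ([250.0, 253.9], 0.51)]
window [([442.1, 225.3], 0.75)]
trigger_top [([443.5, 205.5], 0.49)]
file [([358.5, 181.0], 0.86)]
wire_brush [([169.6, 301.9], 0.74), ([239.2, 267.2], 0.73)]
1.3
```

```bash
cat > h.py <<'E'
import numpy as np, cv2
from scipy.spatial.transform import Rotation as Rn
from scipy.optimize import least_squares
from workcell import *
def proj(P,cal):
    return cv2.projectPoints(np.atleast_2d(np.float64(P)),cal['rvec'],cal['tvec'],cal['mtx'],None)[0][:,0]
def tri(obs):  # [(cal,px)]
    f=lambda p:np.concatenate([proj(p,c)[0]-u for c,u in obs])
    r=least_squares(f,[500,100,50.],x_scale=100); return r.x, np.sqrt(np.mean(r.fun**2))
def onz(px,z,cal):
    R=cv2.Rodrigues(cal['rvec'])[0]; d=R.T@np.linalg.inv(cal['mtx'])@[px[0],px[1],1]; o=-R.T@cal['tvec']
    return o+d*(z-o[2])/d[2]
E
python3 - <<'E'
from h import *
cs,ct=calibration("scene"),calibration("top")
D={'spindle':([392.2,225.5],[248.1,249.9]),'code':([388.2,210.3],[251.7,254.4]),'journal':([393.8,186.5],[237.1,267.6]),'rack':([355,189.7],[275.4,266.9]),'plain':([321,233.8],[320.2,246.9]),'grooved':([355.8,224.8],[280.5,249.2]),'station':([202.3,233.3],[437,264.9]),'stand':([193.8,228.3],[441.9,263.3]),'window':([194.1,243.1],[442.1,225.3]),'trig':([181.9,248.9],[443.5,205.5])}
for k,(a,b) in D.items():
    p,e=tri([(cs,a),(ct,b)]); print(k,p.round(1),round(e,2))
for k,z in (('stand',16),('trig',122),('window',68),('station',0)): print(k,onz(D[k][0],z,cs).round(1),onz(D[k][1],z,ct).round(1))
a=cv2.imread('pics/scene0.png')[150:330,150:480]; b=cv2.imread('pics/top0.png')[160:340,150:480]
cv2.imwrite('pics/c1.png',cv2.resize(np.vstack([a,b]),None,fx=1.65,fy=1.65,interpolation=cv2.INTER_CUBIC))
E
```

```text
spindle [547.2 320.7  53.1] 0.62
code [529.1 305.5  96.4] 1.1
journal [487.2 326.5 146.1] 0.95
rack [492.3 226.5 139.6] 1.59
plain [562.8 124.1  37.1] 1.41
grooved [550.2 225.7  61.2] 0.5
station [ 525.2 -214.1   -9.3] 1.29
stand [ 527.5 -227.5   16.8] 0.08
window [ 623.4 -207.3   81.5] 1.66
trig [ 670.5 -213.6  121.3] 1.24
stand [ 526.9 -228.1   16. ] [ 527.6 -227.4   16. ]
trig [ 670.5 -217.7  122. ] [ 669.8 -208.6  122. ]
window [ 614.6 -205.1   68. ] [ 626.8 -217.2   68. ]
station [ 532.6 -206.3    0. ] [ 524.6 -217.2   -0. ]
```

View pics/c1.png

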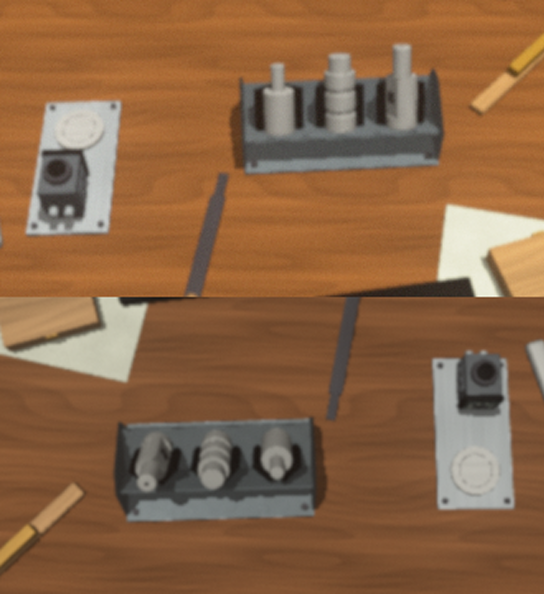

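The spindle is at the robot's left end of the rack, with its flat turned towards -y. The station is on the right with the reader beyond the disc, and the network points agree with this. Next I'll fit the rack and station models.

```bash
cat >> h.py <<'E'
def rackR(psi):
    c,s=np.cos(psi),np.sin(psi); a=np.radians(35)
    x=[np.cos(a)*c,np.cos(a)*s,np.sin(a)]; z=[-np.sin(a)*c,-np.sin(a)*s,np.cos(a)]
    return np.c_[x,np.cross(z,x),z]
def go(Pt,Rt):  # shift/turn units from the present pose to target
    s=state(); R=Rn.from_euler('xyz',s['ee_rot'],degrees=True).as_matrix()
    d=R.T@(np.array(Pt)-s['ee_pos'])/500; w=Rn.from_matrix(R.T@Rt).as_rotvec()/(np.pi/2)
    print('t',round(s['time_s'],2),'shift',d.round(4),'turn',w.round(4),'deg',round(np.linalg.norm(w)*90,1)); return d,w
E
python3 - <<'E'
from h import *
cs,ct=calibration("scene"),calibration("top")
O=[((0,100,-110),[392.2,225.5],[248.1,249.9]),((0,100,0),[393.8,186.5],[237.1,267.6]),((0,0,0),[355,189.7],[275.4,266.9]),((0,-100,-110),[321,233.8],[320.2,246.9]),((0,0,-110),[355.8,224.8],[280.5,249.2])]
L=np.array([o[0] for o in O],float)
def f(v):
    P=L@rackR(v[3]).T+v[:3]
    return np.concatenate([(proj(P,cs)-[o[1] for o in O]).ravel(),(proj(P,ct)-[o[2] for o in O]).ravel()])
r=least_squares(f,[490,225,140,0],x_scale=[10,10,10,.05],loss='soft_l1'); v=r.x
print('rack',v[:3].round(1),np.degrees(v[3]).round(2)); print(f(v).round(1))
R=rackR(v[3]); S=R@[0,100,0]+v[:3]; print('journal',S.round(1))
# code angle
def g(a): 
    p=R@[20*np.cos(a[0]),100+20*np.sin(a[0]),-58]+v[:3]
    return np.r_[proj(p,cs)[0]-[388.2,210.3],proj(p,ct)[0]-[251.7,254.4]]
for a0 in(-1,0,1): q=least_squares(g,[a0]); print('phi',np.degrees(q.x),q.fun.round(1))
# plate edges
for z,px in ((8,[(433,359),(507,358),(513,508),(439,508)]),):
    C=np.array([onz((x/1.65+150,(y-297)/1.65+160),z,ct) for x,y in px]); print(C.round(1),C.mean(0).round(1))
    d=C[:2].mean(0)-C[2:].mean(0); print(np.linalg.norm(d),np.degrees(np.arctan2(d[1],d[0])))
px=[(47,103),(120,102),(108,232),(27,233)]
C=np.array([onz((x/1.65+150,y/1.65+150),8,cs) for x,y in px]);print(C.round(1)); d=C[2:].mean(0)-C[:2].mean(0);print(np.linalg.norm(d),np.degrees(np.arctan2(d[1],d[0])))
# hover
z=-R[:,2]; x=R[:,1]; Rt=np.c_[x,np.cross(z,x),z]
go(S-z*190,Rt)
print(S-z*190)
# Wrist camera pose in tool
s=state(); Rw=Rn.from_euler('xyz',s['ee_rot'],degrees=True).as_matrix(); cw=calibration('wrist'); Rc=cv2.Rodrigues(cw['rvec'])[0]
print('cam in tool',(Rw.T@(-Rc.T@cw['tvec']-s['ee_pos'])).round(1),(Rw.T@Rc.T).round(2).tolist(),cw['mtx'][0])
E
```

```text
rack [491.3 222.4 142.3] 3.43
[ 1.1  0.6 -0.5  0.2  0.8 -1.1 -1.2 -4.   0.8  3.2 -2.7 -0.4  3.2  1.
  3.7  0.3 -2.9  0.1  0.8 -1. ]
journal [485.3 322.3 142.3]
phi [-62.80134287] [-1.  -1.3 -2.3  0.5]
phi [-62.80134287] [-1.  -1.3 -2.3  0.5]
phi [-62.80137803] [-1.  -1.3 -2.3  0.5]
[[ 719.5 -146.9    8. ]
 [ 724.4 -277.6    8. ]
 [ 460.  -281.8    8. ]
 [ 456.9 -155.2    8. ]] [ 590.2 -215.3    8. ]
263.5909743099234 1.3607479334681394
[[ 463.5 -282.8    8. ]
 [ 461.8 -154.8    8. ]
 [ 724.1 -145.6    8. ]
 [ 725.8 -274.     8. ]]
262.4147260281112 1.9787737145664874
t 1.3 shift [-0.5363 -0.3265 -0.1865] turn [-0.3392 -0.2359  0.748 ] deg 76.9
[376.50590028 315.72233177 297.90387577]
cam in tool [  79.3    0.9 -180.9] [[0.0, -0.96, -0.28], [1.0, 0.0, 0.0], [-0.0, -0.28, 0.96]] [361.94862682   0.         321.05938033]
```

```bash
python3 -m jog '-0.536 -0.326 -0.187 -0.339 -0.236 0.748;-0.536 -0.326 -0.187 -0.339 -0.236 0.748;-0.536 -0.326 -0.187 -0.339 -0.236 0.748;-0.536 -0.326 -0.187 -0.339 -0.236 0.748;-0.536 -0.326 -0.187 -0.339 -0.236 0.748;-0.536 -0.326 -0.187 -0.339 -0.236 0.748;-0.536 -0.326 -0.187 -0.339 -0.236 0.748;-0.536 -0.326 -0.187 -0.339 -0.236 0.748;-0.536 -0.326 -0.187 -0.339 -0.236 0.748;-0.536 -0.326 -0.187 -0.339 -0.236 0.748;-0.536 -0.326 -0.187 -0.339 -0.236 0.748;-0.536 -0.326 -0.187 -0.339 -0.236 0.748;-0.536 -0.326 -0.187 -0.339 -0.236 0.748;-0.536 -0.326 -0.187 -0.339 -0.236 0.748;-0.536 -0.326 -0.187 -0.339 -0.236 0.748'
python3 - <<'E'
from h import *
s=state(); print(s['qpos'].round(1)); im=grab_frame('wrist'); cv2.imwrite('pics/w1.png',im[:,:,::-1])
for q in ["spindle","code","journal","grooved_part","plain_part","rack"]:
    print(q,[(x['location'],round(x['confidence'],2)) for x in tip_of(q,'wrist')[:2]])
cw=calibration('wrist'); R=rackR(np.radians(3.43)); v=np.array([491.3,222.4,142.3])
for n,p in (('spindle',(0,100,-110)),('journal',(0,100,0)),('top',(0,100,24)),('code',(20*np.cos(-1.096),100+20*np.sin(-1.096),-58)),('grv',(0,0,-110))): print(n,proj(R@p+v,cw)[0].round(1))
E
```

```text
time_s: 2.55
ee_pos: [376.6, 316.1, 298.4]
ee_rot: [145.0, 0.0, 93.5]
force: [-0.3, -0.3, 0.3]
gripper_width: 91.3
[ 57.6  -3.6 111.2 -34.4  55.4  69.8]
spindle [([320.1, 194.4], 0.63)]
code []
journal [([323.8, 213.4], 0.97)]
grooved_part [([321.3, 269.2], 0.95)]
plain_part [([324.7, 329.5], 0.64)]
rack [([321.6, 326.9], 0.43)]
spindle [320.6 197.7]
journal [320.3 215.2]
top [320.2 220.4]
code [328.  219.4]
grv [320.6 267.9]
```

View pics/w1.png

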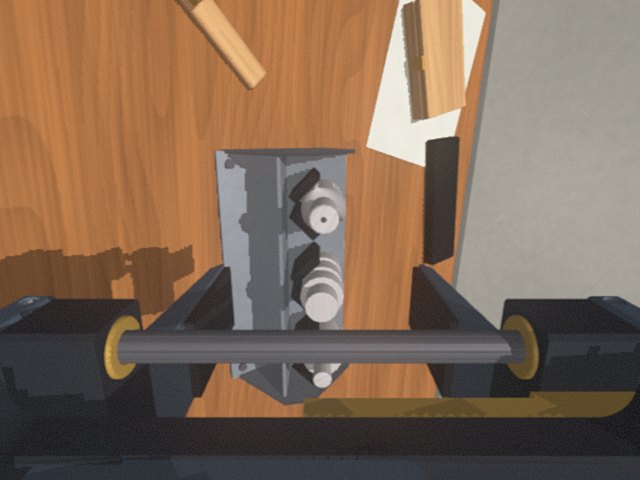

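The wrist view from the spindle's left shows the end bore at about (324, 219), roughly 3.5 mm off the prediction along rack x. The flat is hidden on the far side, so I'll look from the right.

```bash
python3 -m jog '-0.3 0 0 0 0 0;-0.3 0 0 0 0 0;-0.3 0 0 0 0 0;-0.3 0 0 0 0 0;-0.3 0 0 0 0 0;-0.3 0 0 0 0 0'
python3 - <<'E'
from h import *
import pickle
s=state(); cw=calibration('wrist'); im=grab_frame('wrist'); cv2.imwrite('pics/w2.png',im[:,:,::-1]); pickle.dump((s,cw),open('w2.pkl','wb'))
for q in ["spindle","code","journal","grooved_part"]:
    print(q,[(x['location'],round(x['confidence'],2)) for x in tip_of(q,'wrist')[:2]])
R=rackR(np.radians(3.43)); v=np.array([491.3,222.4,142.3])
P=[]
for n,p in (('spindle',(0,100,-110)),('journal',(0,100,0)),('top',(0,100,24)),('code',(20*np.cos(-1.096),100+20*np.sin(-1.096),-58)),('grv',(0,0,-110))): print(n,proj(R@p+v,cw)[0].round(1))
c=proj(R@(0,100,-20)+v,cw)[0].astype(int); y0=max(0,c[1]-60)
cv2.imwrite('pics/w2c.png',cv2.resize(im[y0:y0+120,c[0]-80:c[0]+80,::-1],None,fx=5,fy=5,interpolation=cv2.INTER_CUBIC)); print('crop',c[0]-80,y0)
E
```

```text
time_s: 3.4
ee_pos: [385.7, 164.7, 298.8]
ee_rot: [144.9, -0.1, 93.2]
force: [0.5, -0.0, -0.3]
gripper_width: 90.9
spindle [([322.1, 71.0], 0.79)]
code [([331.8, 81.6], 0.73)]
journal [([327.5, 52.6], 0.88)]
grooved_part [([322.9, 157.2], 0.67)]
spindle [319.5  74.2]
journal [319.   55.2]
top [318.8  49.4]
code [327.7  84.2]
grv [319.9 158.1]
crop 239 0
```

View pics/w2c.png

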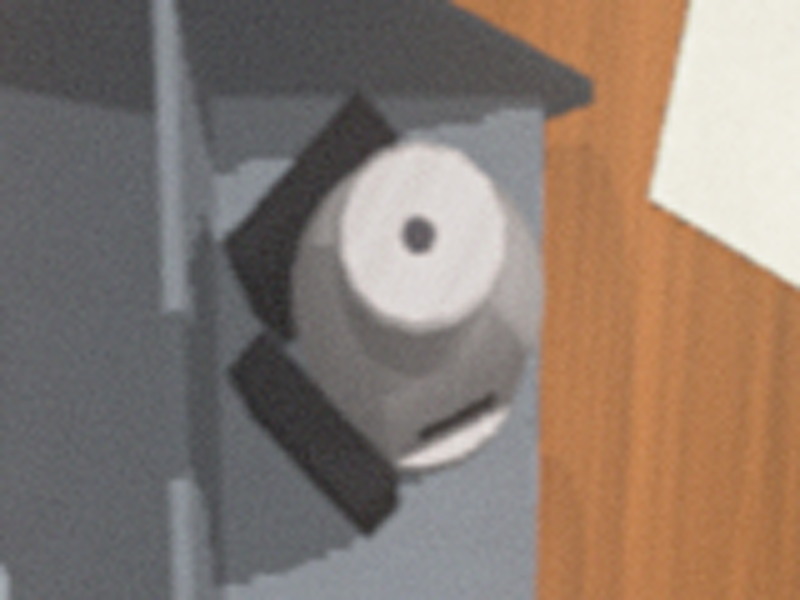

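The crop shows the spindle's end bore at image (322.6, 47). The code edge runs from (323, 88) to (338, 80), and the flat's lower chord from (318.6, 92.4) to (340.6, 80.4). Next is a joint fit.

Run:
```python
from h import *
import pickle
s2,cw2=pickle.load(open('w2.pkl','rb'))
# camera in tool constant -> cw1 from pose 1
T=lambda p,e:(Rn.from_euler('xyz',e,degrees=True).as_matrix(),np.array(p))
R2,p2=T(s2['ee_pos'],s2['ee_rot']); R1,p1=T([376.6,316.1,298.4],[145,0,93.5])
Rc=cv2.Rodrigues(cw2['rvec'])[0]; cc=R2.T@(-Rc.T@cw2['tvec']-p2)
Rc1=Rc@R2@R1.T; cw1=dict(mtx=cw2['mtx'],rvec=cv2.Rodrigues(Rc1)[0].ravel(),tvec=-Rc1@(p1+R1@cc))
cs,ct=calibration("scene"),calibration("top")
ob=[]
def f(v,out=False):
    R=rackR(v[3]); o=v[:3]; a=v[4]; n=np.array([np.cos(a),np.sin(a),0]); t=np.array([-np.sin(a),np.cos(a),0])
    Z=lambda h:np.array([0,0,h-110.])
    X=lambda p:R@p+o
    L=[(cw1,Z(134),(323.8,219),1),(cw2,Z(134),(322.6,47),1),(cw2,20*n+Z(52),(330.8,83.3),1),
       (cw1,Z(0),(320.1,194.4),.4),(cw2,Z(0),(322.1,71),.4),
       (cs,Z(0),(392.2,225.5),.5),(cs,Z(110),(393.8,186.5),.5),(ct,Z(0),(248.1,249.9),.5),(ct,Z(110),(237.1,267.6),.5),(cs,20*n+Z(52),(388.2,210.3),.5),(ct,20*n+Z(52),(251.7,254.4),.5)]
    g=np.array([0,-100,0])
    L+=[(cw2,g+Z(0),(322.9,157.2),.5),(cw1,g+Z(0),(321.3,269.2),.5),(cs,g+Z(0),(355.8,224.8),.3),(ct,g+Z(0),(280.5,249.2),.3)]
    e=[(proj(X(p),c)[0]-u)*w for c,p,u,w in L]
    # chord tangent direction in w2 : ends at h=20
    q=proj(np.array([X(20*n+15*k*t+Z(20)) for k in(-1,1)]),cw2)
    e.append((q[0]-(318.6,92.4))*.7 if q[0][0]<q[1][0] else (q[1]-(318.6,92.4))*.7)
    e.append((q[1]-(340.6,80.4))*.7 if q[0][0]<q[1][0] else (q[0]-(340.6,80.4))*.7)
    return np.array(e) if out else np.ravel(e)
r=least_squares(f,[487,324,143,.06,-1.1],loss='soft_l1',x_scale=[5,5,5,.03,.1]); v=r.x
print(v[:3].round(1),np.degrees(v[3:]).round(2)); print(f(v,True).round(1).tolist())
R=rackR(v[3]); z=-R[:,2]; x=R[:,1]; Rt=np.c_[x,np.cross(z,x),z]
np.savez('sp.npz',o=v[:3],psi=v[3],phi=v[4])
go(v[:3]-z*3-z*80,Rt); go(v[:3]-z*3,Rt)
```

```text
[487.3 324.  145.1] [  2.77 -63.03]
[[-0.4, 0.3], [0.0, -0.2], [-0.3, -0.4], [1.1, 1.2], [0.0, 0.9], [0.8, 0.3], [0.2, 0.0], [-1.6, -0.6], [1.2, 0.1], [-0.2, -0.7], [-1.5, -0.1], [-0.6, 0.1], [0.4, -0.6], [0.4, 0.8], [0.1, -0.4], [-0.1, 0.4], [0.5, 0.2]]
t 3.65 shift [0.3013 0.0067 0.2121] turn [-0.0004 -0.0047  0.0072] deg 0.8
t 3.65 shift [0.3001 0.0068 0.3721] turn [-0.0004 -0.0047  0.0072] deg 0.8
```

```bash
python3 -m jog '0.301 0.007 0.05 0 -0.005 0.007;0.301 0.007 0.1 0 -0.005 0.007;0.301 0.007 0.15 0 -0.005 0.007;0.301 0.007 0.212 0 -0.005 0.007;0.301 0.007 0.212 0 -0.005 0.007;0.301 0.007 0.212 0 -0.005 0.007;0.301 0.007 0.212 0 -0.005 0.007;0.301 0.007 0.25 0 -0.005 0.007;0.301 0.007 0.29 0 -0.005 0.007;0.3 0.007 0.33 0 -0.005 0.007;0.3 0.007 0.36 0 -0.005 0.007;0.3 0.007 0.372 0 -0.005 0.007;0.3 0.007 0.372 0 -0.005 0.007;0.3 0.007 0.372 0 -0.005 0.007'
python3 - <<'E'
from h import *
d=np.load('sp.npz'); R=rackR(d['psi']); z=-R[:,2]; x=R[:,1]; Rt=np.c_[x,np.cross(z,x),z]
go(d['o']-z*3,Rt)
cw=calibration('wrist'); im=grab_frame('wrist')
print([(q,[(a['location'],a['confidence']) for a in tip_of(q,'wrist')[:1]]) for q in('journal','spindle')], proj(d['o'],cw), proj(d['o']-24*z,cw))
cv2.imwrite('pics/w3.png',im[60:460,80:560,::-1])
E
```

```text
time_s: 4.82
ee_pos: [485.6, 324.0, 149.0]
ee_rot: [145.0, -0.0, 92.8]
force: [-0.3, -1.1, -0.1]
gripper_width: 91.2
t 4.82 shift [-0.0001 -0.0017  0.0022] turn [ 0.0005 -0.0002 -0.0001] deg 0.0
[('journal', [([321.1, 288.0], 0.73)]), ('spindle', [([316.2, 230.0], 0.7)])] [[318.08952489 286.87777051]] [[317.6759713  306.67869115]]
```

View pics/w3.png

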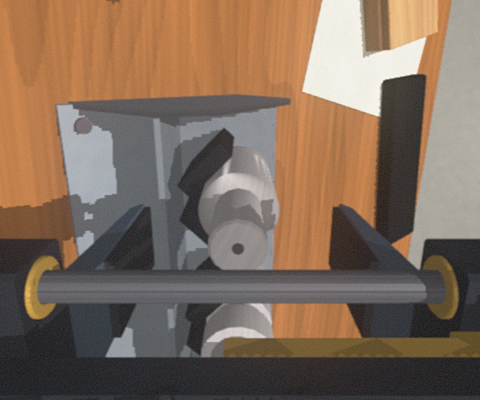

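The fingers straddle the journal: the bore shows at (317.6, 309) against a predicted (317.7, 306.7), about 1 mm off. I'll make a small correction, close, and lift along the axis.

```bash
python3 -m jog '-0.002 -0.001 0.002 0 0 0;-0.002 -0.001 0.002 0 0 0;-0.002 -0.001 0.002 0 0 0' && python3 -m jog '0 0 0 0 0 0;0 0 0 0 0 0;0 0 0 0 0 0;0 0 0 0 0 0;0 0 0 0 0 0;0 0 0 0 0 0;0 0 0 0 0 0;0 0 0 0 0 0;0 0 0 0 0 0;0 0 0 0 0 0' -1 45
```

```text
time_s: 5.22
ee_pos: [485.7, 323.4, 148.5]
ee_rot: [144.9, -0.1, 92.8]
force: [0.1, 0.5, 0.8]
gripper_width: 90.9
time_s: 6.05
ee_pos: [485.3, 323.2, 148.2]
ee_rot: [145.0, -0.1, 92.8]
force: [-3.6, -0.6, 0.9]
gripper_width: 28.7
```

```bash
python3 -m jog '0 0 -0.01 0 0 0;0 0 -0.03 0 0 0;0 0 -0.06 0 0 0;0 0 -0.09 0 0 0;0 0 -0.12 0 0 0;0 0 -0.15 0 0 0;0 0 -0.18 0 0 0;0 0 -0.21 0 0 0;0 0 -0.24 0 0 0;0 0 -0.26 0 0 0;0 0 -0.26 0 0 0;0 0 -0.26 0 0 0'
python3 - <<'E'
from h import *
d=np.load('sp.npz'); R=rackR(d['psi'])
st=np.array([527.4,-227.7,16]); ys=np.radians(1.7)
# tool angle: in tool frame flat direction: tool x=ry, y=rx -> flat=(sin phi, cos phi)
phi=float(d['phi']); z=np.array([0,0,-1.])
# tool yaw psi_t: x=(c,s), y=z×x=(s,-c); flat world = sin phi*x+cos phi*y -> angle = ys
f=np.array([np.sin(phi),np.cos(phi)]); # flat world angle = yaw - atan2(f1,f0)
yaw=ys+np.arctan2(f[1],f[0]); x=np.array([np.cos(yaw),np.sin(yaw),0]); y=np.cross(z,x)
print('yaw',np.degrees(yaw), f[0]*x+f[1]*y)
Rt=np.c_[x,y,z]; np.savez('place.npz',Rt=Rt)
h=113+16
go(st+[0,0,h+160],Rt); print(state()['force'],state()['qpos'].round(0))
# midpoint turn to avoid singular: just print
E
```

```text
time_s: 7.05
ee_pos: [410.2, 319.3, 254.2]
ee_rot: [145.0, -0.1, 92.8]
force: [0.2, 0.1, -4.7]
gripper_width: 28.3
yaw 154.7258345194515 [0.99955986 0.02966624 0.        ]
t 7.05 shift [-1.1039  0.2075  0.0192] turn [ 0.3503  0.2091 -0.6661] deg 70.3
[ 0.15005988  0.11450427 -4.69347516] [ 54.   1. 114. -37.  48.  72.]
```

```bash
python3 -m jog '0 0.02 -0.03 0 0 0;0 0.06 -0.08 0 0 0;0 0.1 -0.14 0 0 0;0 0.138 -0.197 0 0 0;-0.04 0.145 -0.197 0.012 0.007 -0.022;-0.1 0.156 -0.196 0.03 0.02 -0.06;-0.16 0.167 -0.195 0.05 0.03 -0.1;-0.22 0.178 -0.193 0.07 0.042 -0.133;-0.28 0.19 -0.192 0.09 0.053 -0.17;-0.34 0.2 -0.191 0.11 0.065 -0.205;-0.4 0.212 -0.19 0.13 0.076 -0.24;-0.46 0.224 -0.189 0.145 0.087 -0.28;-0.52 0.235 -0.188 0.165 0.098 -0.315;-0.55 0.24 -0.187 0.175 0.105 -0.333;-0.55 0.24 -0.187 0.175 0.105 -0.333;-0.55 0.24 -0.187 0.175 0.105 -0.333'
python3 - <<'E'
from h import *
Rt=np.load('place.npz')['Rt']; go([527.4,-227.7,129+110],Rt); print(state()['qpos'].round(0))
E
```

```text
time_s: 8.38
ee_pos: [468.3, 44.6, 397.3]
ee_rot: [162.7, 4.7, 123.6]
force: [-1.0, 1.7, -5.1]
gripper_width: 28.6
t 8.38 shift [-0.4914 -0.2999  0.2818] turn [ 0.173   0.1028 -0.3356] deg 35.2
[ -0.  -5.  92.   6.  76. -35.]
```

```bash
python3 -m jog '-0.02 -0.012 0.01 0.007 0.004 -0.014;-0.06 -0.037 0.03 0.021 0.012 -0.041;-0.11 -0.067 0.05 0.039 0.023 -0.075;-0.16 -0.098 0.08 0.056 0.033 -0.11;-0.21 -0.128 0.11 0.074 0.044 -0.143;-0.26 -0.159 0.14 0.091 0.054 -0.178;-0.31 -0.189 0.17 0.109 0.065 -0.212;-0.36 -0.22 0.2 0.127 0.075 -0.246;-0.41 -0.25 0.23 0.144 0.086 -0.28;-0.45 -0.275 0.255 0.158 0.094 -0.307;-0.48 -0.293 0.275 0.169 0.1 -0.328;-0.491 -0.3 0.282 0.173 0.103 -0.336;-0.491 -0.3 0.282 0.173 0.103 -0.336;-0.491 -0.3 0.282 0.173 0.103 -0.336'
python3 - <<'E'
from h import *
Rt=np.load('place.npz')['Rt']; d,w=go([527.4,-227.7,129+110],Rt); s=state(); print(s['qpos'].round(0),s['ee_pos'],s['force'])
R=Rn.from_euler('xyz',s['ee_rot'],degrees=True).as_matrix()
d0=np.load('sp.npz'); phi=d0['phi']
f=np.array([np.sin(phi),np.cos(phi),0])
foot=s['ee_pos']+R@[0,0,113]; P={'spindle':foot,'code':foot+R@(20*f-[0,0,52]),'journal':foot-R@[0,0,110]}
for c in('scene','top','wrist'):
    cal=calibration(c); im=grab_frame(c); cv2.imwrite(f'pics/{c}2.png',im[:,:,::-1])
    for q in('spindle','code','journal','stand','window','trigger_top','station'):
        t=tip_of(q,c)[:1]; print(c,q,[(a['location'],round(a['confidence'],2)) for a in t], proj(P[q],cal)[0].round(1) if q in P else '')
a=cv2.imread('pics/scene2.png')[130:310,110:310]; b=cv2.imread('pics/top2.png')[170:350,350:550]
w_=cv2.imread('pics/wrist2.png')
cv2.imwrite('pics/c3.png',np.vstack([cv2.resize(np.hstack([a,b]),(800,360),interpolation=cv2.INTER_CUBIC)]))
E
```

```text
time_s: 9.55
ee_pos: [527.3, -226.3, 238.7]
ee_rot: [179.9, -0.1, 154.8]
force: [0.3, 0.2, -4.6]
gripper_width: 28.8
t 9.55 shift [-0.0014 -0.0024 -0.0006] turn [ 0.0006 -0.0008  0.0004] deg 0.1
[-24.  17.  86.   0.  77. -89.] [ 527.28147861 -226.31614221  238.68468061] [ 0.26275827  0.2209814  -4.62974338]
scene spindle [([185.0, 208.0], 0.58)] [186.6 203.6]
scene code [([184.2, 199.0], 0.77)] [181.5 196.8]
scene journal [([355.0, 224.5], 0.7)] [177.6 175.7]
scene stand [([195.3, 228.4], 0.66)] 
scene window [([192.5, 247.3], 0.71)] 
scene trigger_top [([184.0, 248.6], 0.62)] 
scene station [([201.8, 231.1], 0.77)] 
top spindle [([454.5, 259.0], 0.79)] [451.6 258.5]
top code [([457.4, 250.0], 0.83)] [456.6 247.9]
top journal [([461.4, 250.6], 0.58)] [463.6 252.5]
top stand [([439.5, 261.9], 0.64)] 
top window [([446.1, 227.1], 0.87)] 
top trigger_top [([442.9, 201.2], 0.59)] 
top station [([439.9, 266.2], 0.92)] 
wrist spindle [([322.3, 233.1], 0.6)] [321.2 232.7]
wrist code [] [333.8 275.6]
wrist journal [([325.4, 286.4], 0.95)] [321.2 284.8]
wrist stand [([332.2, 197.7], 0.76)] 
wrist window [([373.5, 294.0], 0.9)] 
wrist trigger_top [] 
wrist station [([327.9, 196.3], 0.69)]
```

View pics/c3.png

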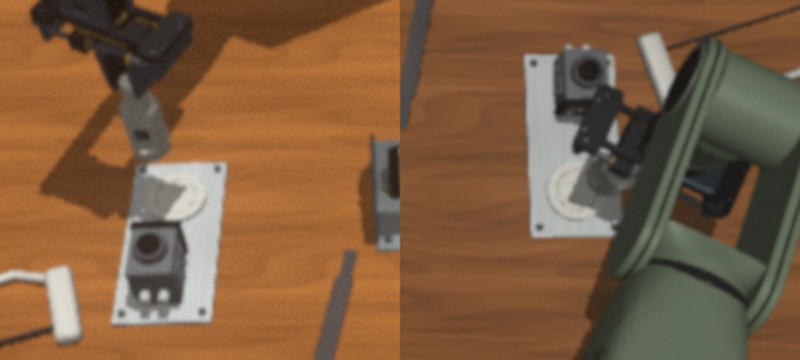

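View pics/wrist2.png

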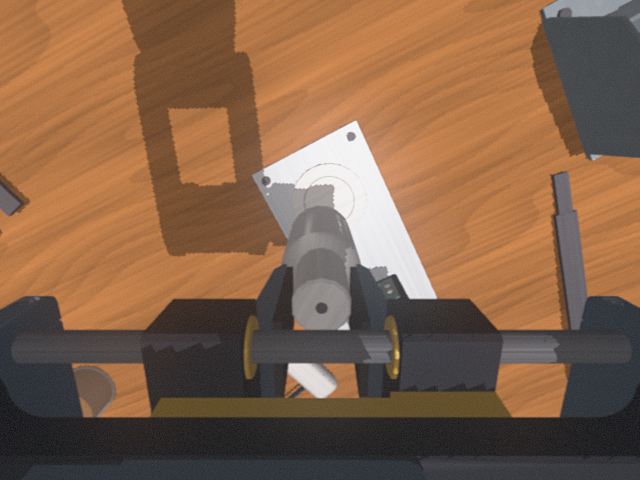

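The spindle hangs upright with its code facing the reader. In the scene view the patch is at (181.5, 196.5), exactly as predicted. The wrist view shows the circle at about (330, 196) and the plate's near corners at (253, 175) and (357, 122), which I'll use to refine the station yaw.

Run:
```python
from h import *
s=state(); cal=calibration('wrist')
c=[onz(p,8,cal) for p in((253,175),(357,122),(437,298))]
e=c[0]-c[1]; f=c[2]-c[1]
print(np.array(c).round(1),'len',np.linalg.norm(e),'yaw from short',np.degrees(np.arctan2(e[1],e[0]))-90,'from long',np.degrees(np.arctan2(f[1],f[0])))
m=(c[0]+c[1])/2
for p in((330,196),(332.2,197.7),(330,195)): print('stand',onz(p,16,cal).round(1))
R=Rn.from_euler('xyz',s['ee_rot'],degrees=True).as_matrix()
print('top pred',proj(s['ee_pos']-R@[0,0,21],cal))
# edges by line fit on gray
g=cv2.cvtColor(cv2.imread('pics/wrist2.png'),cv2.COLOR_BGR2GRAY).astype(float)
sat=cv2.cvtColor(cv2.imread('pics/wrist2.png'),cv2.COLOR_BGR2HSV)[:,:,1].astype(float)
def edge(a,b,n):
    a,b=np.array(a,float),np.array(b,float); t=(b-a)/np.linalg.norm(b-a); q=np.array([-t[1],t[0]]); pts=[]
    k=np.arange(-7,7.1,.5)
    for u in np.linspace(.12,.88,n):
        p=a+u*(b-a); xy=(p+k[:,None]*q).astype(np.float32)
        v=cv2.remap(sat.astype(np.float32),xy[:,:1],xy[:,1:],1).ravel(); v=np.convolve(v,np.ones(3)/3,'same'); d=np.abs(np.diff(v))[2:-2]; pts.append(xy[2+np.argmax(d)])
    return np.array(pts)
for a,b,o in(((253,175),(357,122),-90),((357,122),(437,298),0),):
    P=np.array([onz(p,8,cal)[:2] for p in edge(a,b,30)]); l=cv2.fitLine(P.astype(np.float32),cv2.DIST_HUBER,0,.01,.01).ravel(); print(np.degrees(np.arctan2(l[1],l[0])),l[2:])
```

```text
[[ 462.3 -280.4    8. ]
 [ 460.1 -151.7    8. ]
 [ 693.  -145.     8. ]] len 128.67866873676954 yaw from short -179.0170354709582 from long 1.6507335263105205
stand [ 519.5 -211.5   16. ]
stand [ 522.3 -210.1   16. ]
stand [ 518.4 -211.1   16. ]
top pred [[318.82404059 305.49570867]]
-88.40708 [ 458.35745 -220.50143]
1.6700773 [ 577.3069  -147.78117]
```

Good catch here: the wrist's circle centre (520, -211) disagrees with the earlier network "stand" (527, -228) by 16 mm. The plate's midline favours -216, so I'll fit the disc itself in the images.

Run:
```python
from h import *
def disc(f,c,cal,r=42,z=16):
    im=cv2.imread(f); 
    # search disc centre: project ring r=42, maximise |gradient| along ring
    lab=cv2.cvtColor(im,cv2.COLOR_BGR2LAB).astype(np.float32); g=cv2.GaussianBlur(lab,(0,0),.7)
    th=np.linspace(0,2*np.pi,120,endpoint=False); u=np.c_[np.cos(th),np.sin(th),0*th]
    def samp(R,c): 
        q=proj(c+R*u,cal).astype(np.float32); return cv2.remap(g,q[:,:1],q[:,1:],1)[:,0]
    best=[]
    for dx in np.arange(-20,20.1,1):
        for dy in np.arange(-20,20.1,1):
            p=np.array([c[0]+dx,c[1]+dy,z]); d=samp(r-3,p)-samp(r+3,p); best.append((np.median(np.linalg.norm(d,axis=1)),p[0],p[1]))
    best.sort(reverse=True); print(f,np.round(best[:4],1).tolist())
c=(523,-218)
disc('pics/scene0.png',c,calibration('scene')); disc('pics/top0.png',c,calibration('top')); disc('pics/wrist2.png',c,calibration('wrist'))
ct,cs,cw=[calibration(k) for k in('top','scene','wrist')]
P=[]
for f,cal,c0 in(('scene0',cs,0),('top0',ct,0),('wrist2',cw,0)):
    im=cv2.imread(f'pics/{f}.png'); q=proj([523,-217,16],cal)[0].astype(int); k=25 if f!='wrist2' else 60
    P.append(cv2.resize(im[q[1]-k:q[1]+k,q[0]-k:q[0]+k],(266,266),interpolation=cv2.INTER_CUBIC)); print(f,q-k,266/(2*k))
cv2.imwrite('pics/c4.png',np.hstack(P))
```

```text
pics/scene0.png [[10.3, 539.0, -238.0], [9.8, 538.0, -238.0], [9.1, 538.0, -237.0], [8.7, 538.0, -236.0]]
pics/top0.png [[8.6, 524.0, -219.0], [8.4, 524.0, -217.0], [8.3, 524.0, -218.0], [8.2, 525.0, -214.0]]
pics/wrist2.png [[6.7, 530.0, -238.0], [6.4, 521.0, -215.0], [6.3, 528.0, -238.0], [6.2, 529.0, -238.0]]
scene0 [172 202] 5.32
top0 [413 239] 5.32
wrist2 [266 140] 2.216666666666667
```

View pics/c4.png

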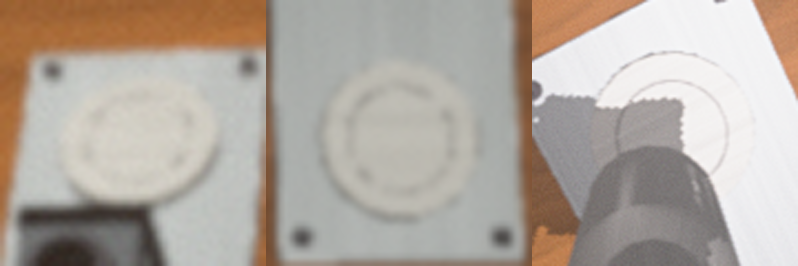

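Disc centres read from the crops: scene (198.2, 228.3), top (438.2, 264.9), wrist (329.4, 200.4).

Run:
```python
from h import *
for n,p in(('scene',(198.2,228.3)),('top',(438.2,264.9)),('wrist',(329.4,200.4))): print(n,onz(p,16,calibration(n)).round(1))
for C in ([[463.5,-282.8],[461.8,-154.8]],[[460,-281.8],[456.9,-155.2]],[[462.3,-280.4],[460.1,-151.7]]):
    print(np.mean(C,0)+60.5*np.array([1,.029]))
# verify projection of foot relative to stand in wrist image
Rt=np.load('place.npz')['Rt']
go([523,-216,129+30],Rt)
```

```text
scene [ 526.9 -215.7   16. ]
top [ 522.8 -216.9   16. ]
wrist [ 523.7 -214.2   16. ]
[ 523.15   -217.0455]
[ 518.95   -216.7455]
[ 521.7    -214.2955]
t 10.75 shift [0.0176 0.0173 0.1597] turn [-0.     -0.0002  0.0004] deg 0.0
```

```bash
python3 -m jog '0.006 0.006 0.02 0 0 0;0.018 0.018 0.05 0 0 0;0.018 0.018 0.09 0 0 0;0.018 0.018 0.13 0 0 0;0.018 0.018 0.15 0 0 0;0.018 0.018 0.16 0 0 0;0.018 0.018 0.16 0 0 0;0.018 0.018 0.16 0 0 0'
python3 - <<'E'
from h import *
Rt=np.load('place.npz')['Rt']; go([522.7,-215.2,129+2],Rt); s=state(); print(s['ee_pos'],s['force'])
cal=calibration('wrist'); im=grab_frame('wrist'); cv2.imwrite('pics/w5.png',im[:,:,::-1])
R=Rn.from_euler('xyz',s['ee_rot'],degrees=True).as_matrix()
foot=s['ee_pos']+R@[0,0,113]; print('foot',foot,proj(foot,cal))
v=im.copy()
th=np.linspace(0,2*np.pi,60)
for c,r,z,col in(((523.3,-215.5),28,16,(255,0,0)),((523.3,-215.5),42,16,(255,0,0)),(foot[:2],25,foot[2],(0,255,0))):
    q=proj(np.c_[c[0]+r*np.cos(th),c[1]+r*np.sin(th),0*th+z],cal); cv2.polylines(v,[np.int32(q*16)],True,col,1,0,4)
cv2.imwrite('pics/w5c.png',cv2.resize(v[130:340,200:470,::-1],None,fx=2.9,fy=2.8,interpolation=cv2.INTER_CUBIC))
E
```

```text
time_s: 11.42
ee_pos: [523.5, -215.8, 159.4]
ee_rot: [180.0, 0.0, 154.8]
force: [0.5, -0.3, -4.5]
gripper_width: 28.5
t 11.42 shift [0.0019 0.0004 0.0568] turn [0.     0.0005 0.0004] deg 0.1
[ 523.45197013 -215.75448327  159.39037446] [ 0.50304767 -0.28154147 -4.46677984]
foot [ 523.53812963 -215.78703712   46.390412  ] [[319.73313107 233.45863925]]
```

View pics/w5c.png

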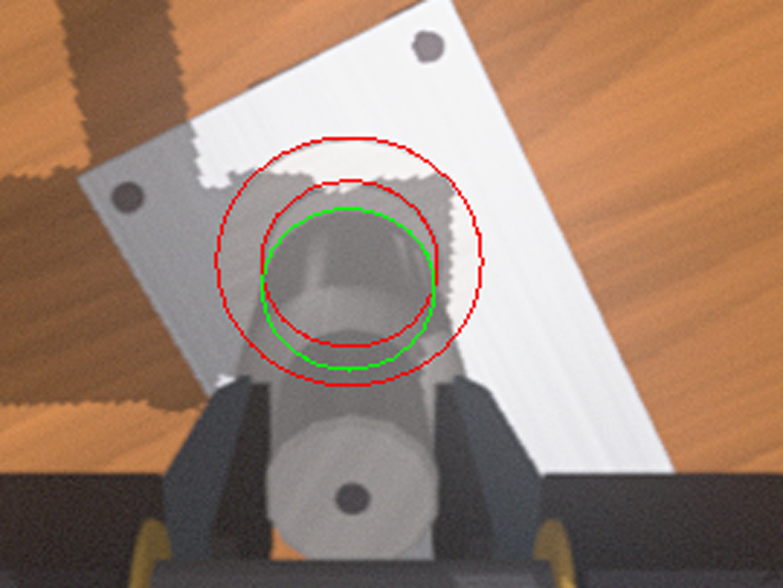

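The circle overlay sits on the disc, and the spindle's foot is concentric within about 2 mm. Lowering now.

```bash
python3 -m jog '0.0015 0 0.01 0 0 0;0.0015 0 0.025 0 0 0;0.0015 0 0.04 0 0 0;0.0015 0 0.05 0 0 0;0.0015 0 0.054 0 0 0;0.0015 0 0.056 0 0 0;0.0015 0 0.056 0 0 0;0.0015 0 0.056 0 0 0' && python3 -m jog '0 0 0.001 0 0 0;0 0 0.002 0 0 0;0 0 0.003 0 0 0;0 0 0.003 0 0 0'
```

```text
time_s: 12.13
ee_pos: [523.3, -215.7, 132.0]
ee_rot: [180.0, 0.1, 154.8]
force: [-0.0, -0.2, -4.3]
gripper_width: 28.4
time_s: 12.47
ee_pos: [523.3, -215.7, 130.5]
ee_rot: [180.0, 0.1, 154.8]
force: [-0.8, -0.1, -5.1]
gripper_width: 28.5
```

```bash
python3 -m jog '0 0 0.001 0 0 0;0 0 0.002 0 0 0;0 0 0.002 0 0 0' && python3 -m jog '0 0 0.001 0 0 0;0 0 0.002 0 0 0;0 0 0.002 0 0 0'
```

```text
time_s: 12.72
ee_pos: [523.2, -215.6, 129.4]
ee_rot: [180.0, 0.1, 154.8]
force: [-0.7, -0.8, -5.6]
gripper_width: 28.4
time_s: 12.97
ee_pos: [523.6, -215.9, 129.1]
ee_rot: [-180.0, 0.2, 154.8]
force: [-0.1, -0.3, -1.3]
gripper_width: 28.3
```

```bash
python3 -m jog '0 0 0.001 0 0 0;0 0 0.001 0 0 0;0 0 0.001 0 0 0'
```

```text
time_s: 13.22
ee_pos: [523.8, -216.0, 129.1]
ee_rot: [-180.0, 0.2, 154.8]
force: [-1.4, -0.6, 1.2]
gripper_width: 28.1
```

Contact is at TCP z 129.1 as expected, and the weight is now carried by the disc. Releasing, then looking before I retreat.

```bash
python3 -m jog '0 0 0.001 0 0 0;0 0 0.001 0 0 0' && python3 -m jog '0 0 -0.001 0 0 0;0 0 -0.001 0 0 0;0 0 -0.001 0 0 0;0 0 -0.001 0 0 0;0 0 -0.001 0 0 0;0 0 -0.001 0 0 0;0 0 -0.001 0 0 0;0 0 -0.001 0 0 0' 1 && python3 -m jog '0 0 -0.02 0 0 0;0 0 -0.06 0 0 0;0 0 -0.11 0 0 0;0 0 -0.16 0 0 0;0 0 -0.2 0 0 0;0 0 -0.2 0 0 0;0 0 -0.2 0 0 0'
python3 - <<'E'
from h import *
s=state();cal=calibration('wrist'); im=grab_frame('wrist'); cv2.imwrite('pics/w6.png',im[:,:,::-1]); print(s['ee_pos'],s['ee_rot'],s['force'])
for q in('spindle','code','journal','stand','window','trigger_top'): print(q,[(a['location'],round(a['confidence'],2)) for a in tip_of(q,'wrist')[:1]])
S=np.array([523.3,-215.5,0]); u=np.array([np.cos(.029),np.sin(.029),0])
for n,p in(('foot',S+[0,0,16]),('top',S+[0,0,150]),('code',S+20*u+[0,0,68]),('win',S+102*u+[0,0,68]),('trig',S+150*u+[0,0,122])): print(n,p.round(1),proj(p,cal)[0].round(1))
im=grab_frame('scene'); cv2.imwrite('pics/scene6.png',im[:,:,::-1])
for q in('spindle','code','journal','stand'): print(q,[(a['location'],round(a['confidence'],2)) for a in tip_of(q,'scene')[:1]])
cs=calibration('scene')
for n,p in(('foot',S+[0,0,16]),('code',S+20*u+[0,0,68]),('journal',S+[0,0,126]),('top',S+[0,0,150])): print(n,proj(p,cs)[0].round(1))
E
```

```text
time_s: 13.38
ee_pos: [524.0, -216.1, 129.1]
ee_rot: [-180.0, 0.3, 154.8]
force: [-1.4, -0.6, 3.7]
gripper_width: 28.1
time_s: 14.05
ee_pos: [524.0, -216.1, 129.6]
ee_rot: [-180.0, 0.3, 154.8]
force: [0.3, -0.4, -0.1]
gripper_width: 78.7
time_s: 14.63
ee_pos: [524.1, -216.2, 231.2]
ee_rot: [180.0, 0.5, 154.8]
force: [-0.1, -0.5, -1.0]
gripper_width: 91.6
[ 524.10717787 -216.16854351  231.17117302] [179.99684099   0.47531928 154.76105572] [-0.06285392 -0.51309167 -1.04639931]
spindle [([320.5, 207.2], 0.85)]
code [([321.7, 235.0], 0.65)]
journal [([322.4, 233.7], 0.92)]
stand []
window [([363.4, 305.9], 0.82)]
trigger_top [([394.3, 366.8], 0.78)]
foot [ 523.3 -215.5   16. ] [320.2 207. ]
top [ 523.3 -215.5  150. ] [319.9 242.3]
code [ 543.3 -214.9   68. ] [329.3 235.3]
win [ 625.3 -212.5   68. ] [364.3 302.7]
trig [ 673.2 -211.2  122. ] [392.5 370.3]
spindle [([196.9, 228.7], 0.55)]
code [([194.0, 222.1], 0.96)]
journal [([190.3, 202.6], 0.61)]
stand [([196.7, 226.3], 0.75)]
foot [198.4 227.3]
code [194.1 221.7]
journal [190.8 202.4]
top [189.  196.6]
```

View pics/w6.png

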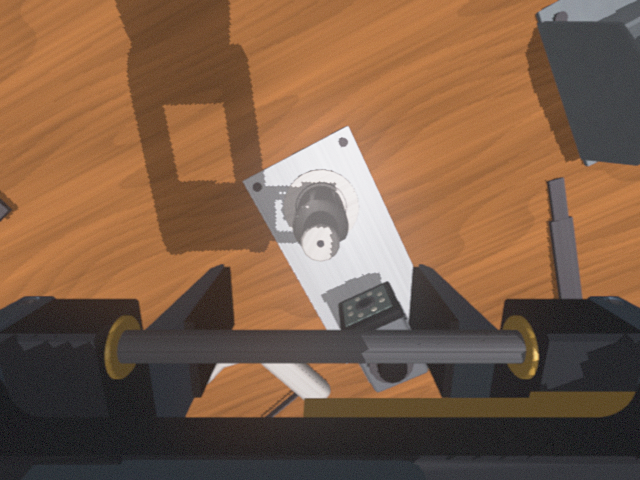

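Run:
```python
from h import *
cal=calibration('wrist'); im=cv2.imread('pics/w6.png'); x0,y0,w,h,k=270,150,110,110,3.6
raw=cv2.resize(im[y0:y0+h,x0:x0+w],None,fx=k,fy=k,interpolation=cv2.INTER_CUBIC); v=raw.copy()
th=np.linspace(0,2*np.pi,90)
for c,r,z,col in(((523.3,-215.5),28,16,(0,0,255)),((523.3,-215.5),42,16,(0,0,255)),((523.3,-215.5),25,16,(0,255,0)),((523.3,-215.5),15,150,(0,255,0))):
    q=(proj(np.c_[c[0]+r*np.cos(th),c[1]+r*np.sin(th),0*th+z],cal)-[x0,y0]+.5)*k; cv2.polylines(v,[np.int32(q*16)],True,col,1,0,4)
cv2.imwrite('pics/c7.png',np.hstack([raw,v])); print(v.shape)
```

```text
(396, 396, 3)
```

View pics/c7.png

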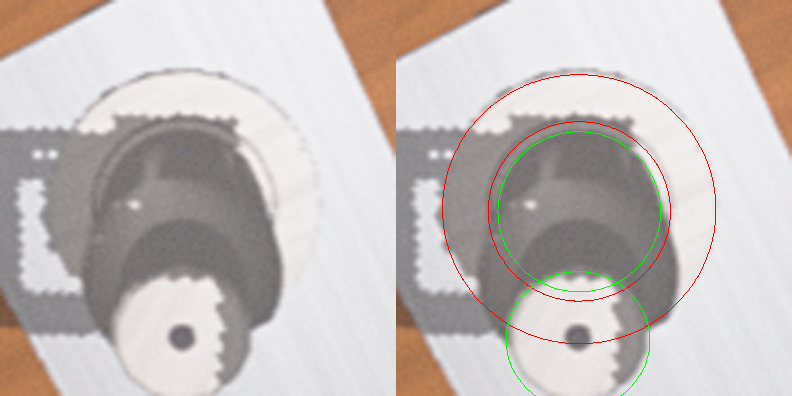

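The foot sits concentric in the scribed circle, with an even gap of about 10 px all round and within 1 mm. Next I'll go over the trigger with the fingers shut. From there the wrist camera also looks back at the flat.

Run:
```python
from h import *
y=np.radians(181.7); x=np.array([np.cos(y),np.sin(y),0]); z=np.array([0,0,-1.]); go([673.2,-211.2,200],np.c_[x,np.cross(z,x),z])
```

```text
t 15.23 shift [-0.2665  0.1361  0.06  ] turn [-0.0007  0.0029 -0.2993] deg 26.9
```

```bash
python3 -m jog '-0.05 0.025 0 0 0 -0.06;-0.1 0.051 0 0 0 -0.12;-0.15 0.077 0 0 0 -0.18;-0.2 0.102 0 0 0 -0.24;-0.25 0.128 0.02 0 0 -0.3;-0.2665 0.136 0.04 0 0.003 -0.3;-0.2665 0.136 0.06 0 0.003 -0.3;-0.2665 0.136 0.06 0 0.003 -0.3;-0.2665 0.136 0.06 0 0.003 -0.3;-0.2665 0.136 0.06 0 0.003 -0.3' -1 30
python3 - <<'E'
from h import *
s=state();cal=calibration('wrist'); im=grab_frame('wrist'); print(s['ee_pos'].round(1),s['force'].round(1))
for q in('spindle','code','journal','trigger_top'): print(q,[(a['location'],round(a['confidence'],2)) for a in tip_of(q,'wrist')[:1]])
S=np.array([523.3,-215.5,0]); v=im.copy()
for a in(-10,0,10):
    b=np.radians(1.7+a); u=np.array([np.cos(b),np.sin(b),0]); print(a,proj(S+20*u+[0,0,68],cal)[0].round(1))
print('trig',proj([673.2,-211.2,122],cal)[0])
q=proj(S+[0,0,80],cal)[0].astype(int); y0=max(0,q[1]-60); print(q,y0)
cv2.imwrite('pics/w8.png',cv2.resize(im[y0:y0+120,q[0]-80:q[0]+80,::-1],None,fx=5,fy=5,interpolation=cv2.INTER_CUBIC))
E
```

```text
time_s: 16.07
ee_pos: [672.0, -211.6, 200.7]
ee_rot: [-179.9, -0.0, -178.3]
force: [-0.4, -0.2, -0.1]
gripper_width: 27.2
[ 672.  -211.6  200.7] [-0.4 -0.2 -0.1]
spindle [([319.9, 55.5], 0.96)]
code [([321.2, 71.8], 0.93)]
journal [([324.0, 19.7], 0.78)]
trigger_top [([321.7, 247.7], 0.8)]
-10 [316.2  69.4]
0 [320.5  69.8]
10 [324.9  69.4]
trig [320.14810706 246.33341718]
[320  37] 0
```

View pics/w8.png

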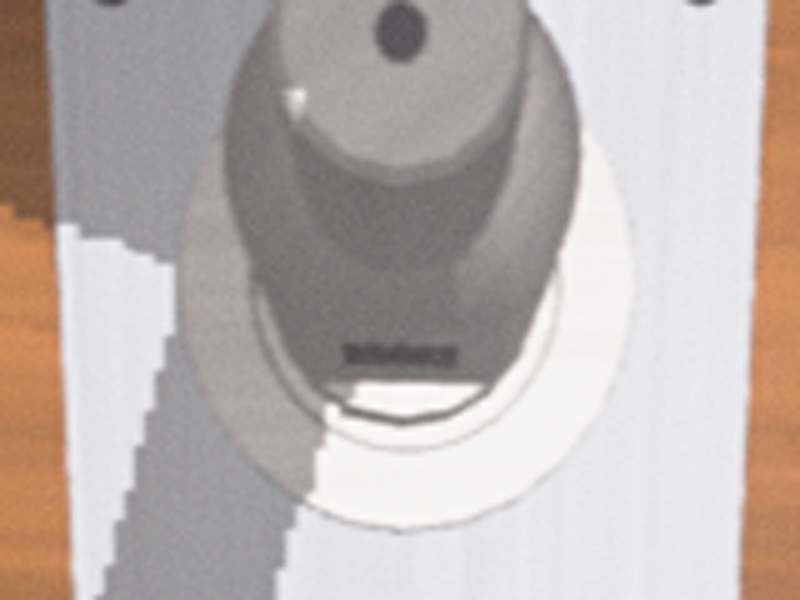

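The flat, its code at (319, 71), faces squarely down the plate's axis and the foot is centred in the circle. Now I'll press the trigger.

```bash
python3 -m jog '-0.002 0 0.02 0 0 0;-0.002 0 0.05 0 0 0;-0.002 0 0.08 0 0 0;-0.002 0 0.1 0 0 0;-0.002 0 0.104 0 0 0;-0.002 0 0.104 0 0 0;-0.002 0 0.104 0 0 0' && python3 -m jog '0 0 0.005 0 0 0;0 0 0.01 0 0 0;0 0 0.014 0 0 0;0 0 0.018 0 0 0;0 0 0.018 0 0 0;0 0 0.018 0 0 0'
```

```text
time_s: 16.9
ee_pos: [674.3, -211.7, 149.5]
ee_rot: [-179.9, 0.1, -178.3]
force: [-0.6, 0.2, 0.4]
gripper_width: 0.5
time_s: 17.4
ee_pos: [674.3, -211.6, 140.4]
ee_rot: [-179.9, 0.1, -178.3]
force: [-0.4, -0.1, 0.3]
gripper_width: 0.6
```

```bash
for i in 1; do python3 -m jog '0 0 0.002 0 0 0;0 0 0.004 0 0 0;0 0 0.004 0 0 0;0 0 0.004 0 0 0'; python3 -m jog '0 0 0.002 0 0 0;0 0 0.004 0 0 0;0 0 0.004 0 0 0;0 0 0.004 0 0 0'; done
```

```text
time_s: 17.73
ee_pos: [674.2, -211.6, 138.3]
ee_rot: [-179.9, 0.1, -178.3]
force: [0.5, 0.6, -0.1]
gripper_width: 0.4
time_s: 18.07
ee_pos: [674.2, -211.6, 136.2]
ee_rot: [-179.9, 0.1, -178.3]
force: [-0.6, 0.4, -0.8]
gripper_width: 0.5
```

No contact force 8 mm below the nominal button top, so I'll look.

Run:
```python
from h import *
s=state(); print(s['ee_pos'].round(1),s['force'].round(2),s['torque'].round(2))
O=[]
for c,k in(('scene',30),('top',30),('wrist',70)):
    im=grab_frame(c); cv2.imwrite(f'pics/{c}9.png',im[:,:,::-1]); cal=calibration(c)
    tip=s['ee_pos']-[0,0,22]; q=proj(tip,cal)[0]; print(c,'tip',q.round(1),'nom trig',proj([673.3,-211.2,122],cal)[0].round(1),[(a['location'],round(a['confidence'],2)) for a in tip_of('trigger_top',c)[:2]],[(a['rect'],round(a['confidence'],2)) for a in spot_in('trigger',c)[:1]])
    q=q.astype(int); v=im[q[1]-k:q[1]+k,q[0]-k:q[0]+k,::-1]; O.append(cv2.resize(v,(266,266),interpolation=cv2.INTER_CUBIC)); print(q-k,266/2/k)
a=cv2.imread('pics/scene0.png'); b=cv2.imread('pics/top0.png')
O2=[]
for im,c in((a,'scene'),(b,'top')):
    q=proj([673.3,-211.2,122],calibration(c))[0].astype(int); O2.append(cv2.resize(im[q[1]-30:q[1]+30,q[0]-30:q[0]+30],(266,266),interpolation=cv2.INTER_CUBIC)); print('before',c,q-30)
im=cv2.imread('pics/w6.png'); O2.append(cv2.resize(im[290:400,330:440],(266,266)))
cv2.imwrite('pics/c9.png',np.vstack([np.hstack(O),np.hstack(O2)]))
```

```text
[ 674.2 -211.6  136.2] [-0.65  0.4  -0.79] [ 0.04 -0.03 -0.03]
scene tip [184.7 251.9] nom trig [184.3 249.8] [([196.8, 228.4], 0.6), ([182.5, 247.5], 0.51)] [([177.6, 247.0, 187.2, 257.8], 0.61)]
[154 221] 4.433333333333334
top tip [443.9 204.6] nom trig [444.5 204.3] [([443.5, 201.4], 0.44)] []
[413 174] 4.433333333333334
wrist tip [319.4 272.1] nom trig [320.1 275.6] [([323.9, 276.2], 0.55)] [([296.8, 250.5, 342.1, 279.4], 0.96)]
[249 202] 1.9
before scene [154 219]
before top [414 174]
```

View pics/c9.png

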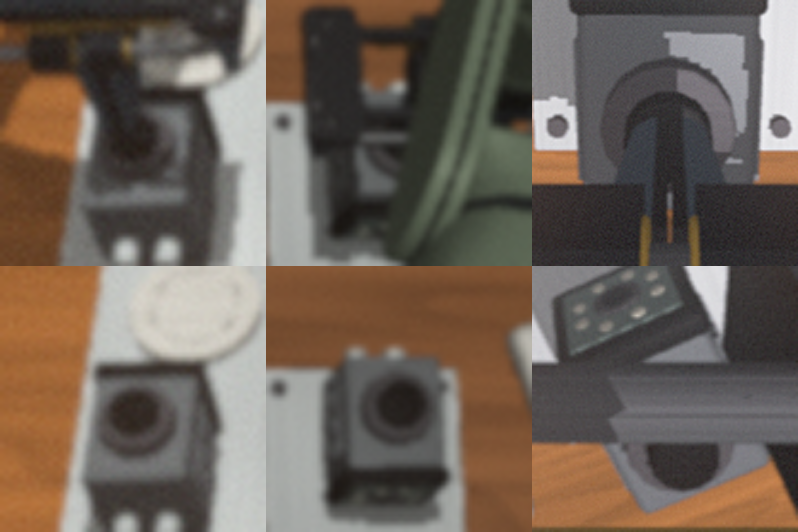

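The tip is centred over the button, which sits inside a collar, but hasn't met resistance yet. I'll continue down in small steps.

```bash
python3 -m jog '0 0 0.002 0 0 0;0 0 0.003 0 0 0;0 0 0.003 0 0 0'; python3 -m jog '0 0 0.002 0 0 0;0 0 0.003 0 0 0;0 0 0.003 0 0 0'
```

```text
time_s: 18.77
ee_pos: [674.1, -211.6, 134.6]
ee_rot: [-179.9, 0.1, -178.3]
force: [0.2, -0.2, -0.2]
gripper_width: 0.2
time_s: 19.02
ee_pos: [674.0, -211.6, 132.9]
ee_rot: [-179.9, 0.0, -178.3]
force: [0.2, 0.5, 0.2]
gripper_width: 0.4
```

```bash
python3 -m jog '0 0 0.002 0 0 0;0 0 0.003 0 0 0;0 0 0.003 0 0 0'; python3 -m jog '0 0 0.002 0 0 0;0 0 0.003 0 0 0;0 0 0.003 0 0 0'
python3 - <<'E'
from h import *
s=state();c=calibration('wrist');grab_frame('wrist')
print(s['effort'].round(2),[(a['location'],round(a['confidence'],2)) for a in tip_of('trigger_top','wrist')[:2]],proj([673.3,-211.2,122],c),proj([673.3,-211.2,116],c))
E
```

```text
time_s: 19.27
ee_pos: [673.9, -211.6, 131.2]
ee_rot: [-179.9, 0.0, -178.3]
force: [0.2, 0.6, -0.3]
gripper_width: 0.3
time_s: 19.52
ee_pos: [673.8, -211.5, 129.5]
ee_rot: [-179.9, 0.0, -178.3]
force: [-0.5, 0.2, 0.3]
gripper_width: 0.6
[-0.000e+00 -5.417e+01 -2.300e+01 -6.000e-02  5.000e-02 -0.000e+00] [([321.8, 280.4], 0.8)] [[319.82935668 280.93894934]] [[319.8669664  276.90762298]]
```

```bash
python3 -m jog '0 0 0.001 0 0 0;0 0 0.002 0 0 0;0 0 0.003 0 0 0;0 0 0.003 0 0 0'; python3 -m jog '0 0 0.001 0 0 0;0 0 0.002 0 0 0;0 0 0.003 0 0 0;0 0 0.003 0 0 0'
```

```text
time_s: 19.95
ee_pos: [673.9, -211.5, 128.0]
ee_rot: [-179.9, 0.0, -178.3]
force: [-0.7, 0.1, -0.5]
gripper_width: 0.6
time_s: 20.28
ee_pos: [673.7, -211.5, 126.3]
ee_rot: [-179.9, -0.0, -178.3]
force: [0.3, -0.3, -1.3]
gripper_width: 0.7
```

```bash
for k in 1; do python3 -m jog '0 0 0.001 0 0 0;0 0 0.002 0 0 0;0 0 0.003 0 0 0;0 0 0.003 0 0 0'; python3 -m jog '0 0 0.001 0 0 0;0 0 0.002 0 0 0;0 0 0.003 0 0 0;0 0 0.003 0 0 0'; done
python3 - <<'E'
from h import *
s=state(); c=calibration('wrist'); im=grab_frame('wrist'); cv2.imwrite('pics/w10.png',im[:,:,::-1])
print([(a['rect'],round(a['confidence'],2)) for a in spot_in('trigger','wrist')[:1]],s['force'])
g=cv2.cvtColor(im,cv2.COLOR_RGB2GRAY)
print('column 320',g[200:330:3,320].tolist()); print('row250..',[(r,g[r,280:360:4].tolist()) for r in(225,235,245,255,265,275,285)])
R=Rn.from_euler('xyz',s['ee_rot'],degrees=True).as_matrix()
for p in((0,0,22),(16,0,22),(16,13,22),(16,0,-40),(0,0,0)): print(p,proj(s['ee_pos']+R@p,c)[0].round(1))
E
```

```text
time_s: 20.62
ee_pos: [673.7, -211.5, 124.6]
ee_rot: [-179.9, -0.0, -178.3]
force: [0.7, -0.2, 0.9]
gripper_width: 0.6
time_s: 20.95
ee_pos: [673.6, -211.5, 123.0]
ee_rot: [-179.9, -0.0, -178.3]
force: [0.6, 1.0, -0.3]
gripper_width: 0.6
[([296.5, 258.8, 328.1, 307.0], 0.59)] [ 0.5823933   0.97064816 -0.31760908]
column 320 [57, 63, 59, 59, 53, 61, 95, 94, 94, 92, 90, 93, 93, 80, 64, 70, 75, 71, 69, 76, 42, 44, 47, 44, 53, 38, 46, 46, 39, 46, 44, 46, 44, 41, 45, 42, 39, 55, 49, 62, 62, 71, 72, 72]
row250.. [(225, [92, 91, 93, 93, 95, 94, 93, 95, 91, 90, 91, 100, 114, 114, 109, 113, 111, 107, 96, 93]), (235, [92, 87, 88, 89, 90, 92, 90, 90, 89, 91, 91, 89, 153, 162, 158, 160, 164, 163, 162, 166]), (245, [85, 86, 92, 91, 90, 80, 59, 61, 66, 66, 70, 68, 67, 64, 63, 125, 151, 159, 158, 162]), (255, [91, 90, 87, 66, 75, 70, 70, 76, 72, 72, 76, 71, 70, 99, 120, 117, 116, 72, 156, 153]), (265, [88, 80, 69, 72, 73, 71, 48, 46, 66, 50, 46, 46, 59, 70, 53, 119, 114, 120, 113, 137]), (275, [87, 75, 73, 70, 66, 58, 57, 60, 64, 43, 38, 53, 53, 65, 65, 64, 107, 116, 119, 104]), (285, [91, 72, 71, 68, 52, 63, 65, 62, 64, 41, 41, 44, 54, 62, 64, 65, 62, 112, 115, 102])]
(0, 0, 22) [319.3 272.3]
(16, 0, 22) [319.3 246.8]
(16, 13, 22) [341.4 246.8]
(16, 0, -40) [318.7 290.3]
(0, 0, 0) [319.1 287.1]
```

Run:
```python
from h import *
s=state(); cw=calibration('wrist'); R=cv2.Rodrigues(cw['rvec'])[0]; C=-R.T@cw['tvec']
C1=C+[0.6,0,13.2]; c1=dict(mtx=cw['mtx'],rvec=cw['rvec'],tvec=-R@C1)
def prof(f,col=320,a=200,b=320):
    im=cv2.imread(f); return cv2.cvtColor(im,cv2.COLOR_BGR2GRAY)[a:b,col-1:col+2].mean(1).round().astype(int)
print('w9 ',list(prof('pics/wrist9.png')[::2])); print('w10',list(prof('pics/w10.png')[::2]))
for n,(r1,r0) in {'collar far':(232,241),'black far':(249,260)}.items():
    f=lambda v:[proj([v[0],-211.5,v[1]],c1)[0][1]-r1,proj([v[0],-211.5,v[1]],cw)[0][1]-r0]
    q=least_squares(f,[655,115.]); print(n,q.x.round(1))
for z in(100,108,112,116,122): print(z,[(r,proj([673.3-r,-211.3,z],c1)[0][1].round(1),proj([673.3-r,-211.3,z],cw)[0][1].round(1)) for r in(14,20)])
```

```text
w9  [np.int64(62), np.int64(59), np.int64(60), np.int64(58), np.int64(55), np.int64(81), np.int64(97), np.int64(93), np.int64(94), np.int64(111), np.int64(162), np.int64(118), np.int64(106), np.int64(108), np.int64(104), np.int64(104), np.int64(75), np.int64(62), np.int64(64), np.int64(79), np.int64(74), np.int64(73), np.int64(77), np.int64(76), np.int64(74), np.int64(58), np.int64(49), np.int64(43), np.int64(53), np.int64(50), np.int64(48), np.int64(48), np.int64(49), np.int64(47), np.int64(45), np.int64(46), np.int64(45), np.int64(45), np.int64(47), np.int64(45), np.int64(43), np.int64(49), np.int64(40), np.int64(46), np.int64(46), np.int64(46), np.int64(40), np.int64(40), np.int64(39), np.int64(47), np.int64(50), np.int64(50), np.int64(82), np.int64(83), np.int64(82), np.int64(74), np.int64(74), np.int64(82), np.int64(68), np.int64(66)]
w10 [np.int64(61), np.int64(61), np.int64(63), np.int64(61), np.int64(60), np.int64(58), np.int64(52), np.int64(55), np.int64(92), np.int64(93), np.int64(95), np.int64(91), np.int64(92), np.int64(92), np.int64(94), np.int64(91), np.int64(93), np.in
[... 410 characters left out ...]
39), np.int64(41), np.int64(44), np.int64(42), np.int64(42), np.int64(43), np.int64(44), np.int64(37), np.int64(39), np.int64(50), np.int64(50), np.int64(49), np.int64(56), np.int64(65)]
collar far [639.5 150.8]
black far [644.4 162.3]
100 [(14, np.float64(241.7), np.float64(248.9)), (20, np.float64(232.4), np.float64(239.2))]
108 [(14, np.float64(245.4), np.float64(253.2)), (20, np.float64(235.8), np.float64(243.1))]
112 [(14, np.float64(247.4), np.float64(255.4)), (20, np.float64(237.7), np.float64(245.2))]
116 [(14, np.float64(249.4), np.float64(257.7)), (20, np.float64(239.5), np.float64(247.3))]
122 [(14, np.float64(252.6), np.float64(261.4)), (20, np.float64(242.5), np.float64(250.7))]
```

```bash
python3 -m jog '0 0 0.001 0 0 0;0 0 0.002 0 0 0;0 0 0.003 0 0 0'; python3 -m jog '0 0 0.001 0 0 0;0 0 0.002 0 0 0;0 0 0.003 0 0 0'; python3 -m jog '0 0 0.001 0 0 0;0 0 0.002 0 0 0;0 0 0.003 0 0 0'
```

```text
time_s: 21.3
ee_pos: [673.7, -211.5, 121.6]
ee_rot: [-179.9, -0.0, -178.3]
force: [0.1, 0.4, -0.8]
gripper_width: 0.7
time_s: 21.55
ee_pos: [673.6, -211.4, 120.0]
ee_rot: [-179.9, -0.0, -178.3]
force: [0.2, 0.8, -0.3]
gripper_width: 0.7
time_s: 21.8
ee_pos: [673.6, -211.5, 118.4]
ee_rot: [-179.9, -0.0, -178.3]
force: [0.0, -0.7, 0.0]
gripper_width: 0.3
```

```bash
python3 -m jog '0 0 0.001 0 0 0;0 0 0.002 0 0 0;0 0 0.003 0 0 0'; python3 -m jog '0 0 0.001 0 0 0;0 0 0.002 0 0 0;0 0 0.003 0 0 0'
python3 - <<'E'
from h import *
# fingertip z' from pictures: w6 corner (231,267) open 91.3 ; w5 corner (293,267) opening 28.5
c=calibration('wrist'); s=state(); R=Rn.from_euler('xyz',s['ee_rot'],degrees=True).as_matrix()
for X in(4,10,16):
    for z in(-8,0,8,15,22): print(X,z,[proj(s['ee_pos']+R@[X,y,z],c)[0].round(0).tolist() for y in(-45.6,-14.3)])
E
```

```text
time_s: 22.05
ee_pos: [673.6, -211.5, 116.9]
ee_rot: [-179.9, -0.0, -178.3]
force: [1.2, -0.1, -0.5]
gripper_width: 0.8
time_s: 22.3
ee_pos: [673.7, -211.5, 115.3]
ee_rot: [-179.9, -0.0, -178.3]
force: [-0.7, -0.4, 0.1]
gripper_width: 0.5
4 -8 [[231.0, 286.0], [291.0, 286.0]]
4 0 [[234.0, 280.0], [293.0, 280.0]]
4 8 [[238.0, 275.0], [294.0, 275.0]]
4 15 [[240.0, 270.0], [295.0, 270.0]]
4 22 [[243.0, 266.0], [295.0, 266.0]]
10 -8 [[230.0, 275.0], [291.0, 275.0]]
10 0 [[234.0, 270.0], [292.0, 270.0]]
10 8 [[237.0, 265.0], [293.0, 265.0]]
10 15 [[240.0, 260.0], [294.0, 260.0]]
10 22 [[242.0, 256.0], [295.0, 257.0]]
16 -8 [[229.0, 264.0], [291.0, 264.0]]
16 0 [[233.0, 259.0], [292.0, 259.0]]
16 8 [[236.0, 254.0], [293.0, 254.0]]
16 15 [[239.0, 250.0], [294.0, 251.0]]
16 22 [[242.0, 247.0], [295.0, 247.0]]
```

The pictures put the visible fingertip corner about 10 mm behind the TCP, not 22 mm ahead, so contact is expected near TCP z = 112. I'll keep going gently with force checks.

```bash
python3 -m jog '0 0 0.001 0 0 0;0 0 0.002 0 0 0;0 0 0.003 0 0 0'; python3 -m jog '0 0 0.001 0 0 0;0 0 0.002 0 0 0;0 0 0.003 0 0 0'; python3 -m jog '0 0 0.001 0 0 0;0 0 0.002 0 0 0;0 0 0.003 0 0 0'
```

```text
time_s: 22.55
ee_pos: [673.6, -211.5, 113.8]
ee_rot: [-179.9, -0.0, -178.3]
force: [-0.1, 0.4, 0.0]
gripper_width: 0.5
time_s: 22.8
ee_pos: [673.7, -211.5, 112.5]
ee_rot: [-179.9, -0.0, -178.3]
force: [-0.2, 0.1, 1.4]
gripper_width: 0.6
time_s: 23.05
ee_pos: [673.7, -211.5, 111.3]
ee_rot: [-179.9, -0.0, -178.3]
force: [-0.1, 0.6, 3.0]
gripper_width: 0.4
```

Contact: the force rises from about z = 113. Pressing to full travel.

```bash
python3 -m jog '0 0 0.002 0 0 0;0 0 0.004 0 0 0;0 0 0.006 0 0 0;0 0 0.006 0 0 0'; python3 -m jog '0 0 0.002 0 0 0;0 0 0.004 0 0 0;0 0 0.005 0 0 0;0 0 0.005 0 0 0'
```

```text
time_s: 23.38
ee_pos: [673.7, -211.5, 108.4]
ee_rot: [-179.9, -0.0, -178.3]
force: [-1.6, 1.1, 3.6]
gripper_width: 0.2
time_s: 23.72
ee_pos: [673.7, -211.5, 107.0]
ee_rot: [-179.9, 0.0, -178.3]
force: [-2.3, 1.7, 8.2]
gripper_width: 0.7
```

```bash
python3 -m jog '0 0 0.002 0 0 0;0 0 0.003 0 0 0;0 0 0.003 0 0 0'; python3 -m jog '0 0 -0.02 0 0 0;0 0 -0.06 0 0 0;0 0 -0.12 0 0 0;0 0 -0.18 0 0 0;0 0 -0.2 0 0 0;0 0 -0.2 0 0 0;0 0 -0.2 0 0 0;0 0 -0.2 0 0 0'
python3 - <<'E'
from h import *
s=state(); print(s['ee_pos'].round(1),s['force'].round(1)); S=np.array([523.3,-215.5,0]); u=np.array([np.cos(.029),np.sin(.029),0])
for c in('wrist','scene','top'):
    cal=calibration(c); grab_frame(c)
    for q,p in(('spindle',S+[0,0,16]),('code',S+20*u+[0,0,68]),('journal',S+[0,0,126]),('trigger_top',S+150*u+[0,0,122])):
        print(c,q,[(a['location'],round(a['confidence'],2)) for a in tip_of(q,c)[:1]],proj(p,cal)[0].round(1))
E
```

```text
time_s: 23.97
ee_pos: [673.7, -211.5, 107.0]
ee_rot: [-179.9, 0.1, -178.3]
force: [-3.2, 0.7, 9.7]
gripper_width: 0.5
time_s: 24.63
ee_pos: [672.6, -211.0, 204.4]
ee_rot: [-180.0, -0.1, -178.3]
force: [-0.4, 0.4, -0.3]
gripper_width: 0.3
[ 672.6 -211.   204.4] [-0.4  0.4 -0.3]
wrist spindle [([318.6, 54.9], 0.8)] [320.   56.5]
wrist code [([320.2, 74.0], 0.66)] [319.8  70.2]
wrist journal [([321.8, 19.0], 0.87)] [319.6  19.9]
wrist trigger_top [([323.1, 246.2], 0.88)] [319.4 244.4]
scene spindle [([195.9, 228.7], 0.59)] [198.4 227.3]
scene code [([183.9, 251.1], 0.39)] [194.1 221.7]
scene journal [([195.8, 221.2], 0.74)] [190.8 202.4]
scene trigger_top [([183.4, 250.3], 0.51)] [184.3 249.8]
top spindle [([441.5, 265.2], 0.58)] [437.7 264.7]
top code [([169.9, 301.6], 0.74)] [441.8 255.2]
top journal [([282.4, 246.9], 0.53)] [447.5 259.8]
top trigger_top [([439.8, 264.6], 0.19)] [444.4 204.3]
```

```bash
python3 -c "
from workcell import *
print(job_done())"
```

```text
the job is handed in; nothing more can be done
None
```

The spindle now stands by itself in the scribed circle with its coded flat facing the reader. I pressed the trigger to its stop, let it come up again, and handed the job in at about 25 s of the 51 s allowed.

**Placement:** The close-up after release showed the foot within about 1 mm of the circle's middle. From the reader side the flat looked square to the window, within a few degrees. After the press, the wrist camera again found the spindle and its code within 4 pixels of where they should be.

**Trigger:** The force rose from about z = 113 mm and stalled at 107 mm with 9.7 N. That is about 6 mm of travel onto a hard stop, against a spring of about 5 N at full travel. The tool then retreated to 204 mm with no force on it. I could not read the trigger joint itself, so "fully down and up again" is inferred from force and travel.

**What disagreed:**
- **Circle position:** The network's first reading of the circle's middle was about 13 mm off. I caught this from the wrist picture and replaced it with centres read from three cameras.
- **Finger length:** Contact with the button came far lower than the stated finger length implies; the fingertips appear to end about 10 mm behind the TCP, not 22 mm ahead. The grip on the journal was therefore probably only about 10 mm long, but it held without slipping.
- **Last network check:** In the scene and top views, several of the final network points were plainly wrong or weak (code and journal in both, trigger in the top view), so I relied on the wrist view.

I did not check the other rack parts, the file or the wire brush again at the end, but no contact with them showed in the forces.

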